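Slide the tablet bottle out and take off its push-and-turn cap

TASK

Push the grey caddy along its rail, out from under the wire riser, until it clicks into the stop at the rail's far end. Then press the square bottle's push-and-turn cap down, twist it anticlockwise while pressed and lift it off, leaving the bottle seated in the caddy. Finish while still holding the cap, level and still, straight above the open bottle and a few centimetres clear of it, so I can take a tablet; leave everything else where it stands.

Things in the scene. Friction and masses are not known exactly. Their poses are not given: they have to be found in the camera images.
- caddy (a joint): Caddy's place on its rail, m: 0 parked under the riser (a click-stop too), 0.170 (to 0.171) clicked into the far station, 0.1715 end stop. About 6 N gets it over the click out of the park, 1 to 2 N slides it, about 6 N again over the bump at 0.165; past that a spring ball draws it in and keeps it.
- caddy_tab (a point): Centre of the top face of the caddy's upright thumb tab, 78 mm above the desk. The point's -y axis (level) is the way the caddy slides out, x is level across the rail, z up. The tab is 26 mm wide (x), 12 mm thick (y) and 57 mm high over the caddy's floor; behind it (+y) lies a shallow dish (5 mm rim), free for 80 mm up to the bottle's well.
- caddy_seat (a point): Centre of the floor of the caddy's square well, 21 mm above the desk, 120 mm behind (+y of) the tab; the bottle stands here. Moves with the caddy, axes as caddy_tab. The well is 65 mm square inside, walls 5 mm thick and 30 mm high; it keeps the bottle from turning.
- bottle: White square tablet bottle, 62 x 62 mm, about 0.2 kg, loose in the well with 1.5 mm of play. Origin at the centre of its underside, z up its axis, x and y across its flats. Flat sides to 64 mm height, sloping shoulder to 74 mm, neck 34 mm in diameter to the mouth at 90 mm, with three bayonet ledges 43 mm across.
- cap: White ribbed round push-and-turn cap, 52 mm in diameter, 28 mm high, about 32 g; origin at the centre of its underside, z up. Locked, its origin is 80.5 mm above the bottle's, its x axis along the bottle's x (within 4 degrees). It can be gripped by its side over its whole height; the bottle's shoulder begins 6 mm below its lower edge.
- cap_top (a point): Centre of the cap's top, 28 mm above its origin; press here or by the gripped side. Spring: 4 N at first, 9 N at the bottom, 5.5 mm down, then rigid. Held 3.5 mm or more down it turns anticlockwise seen from above (not clockwise): turned 35 to 80 degrees it is clear of the ledges and lifts straight off (60 is best; stop at 85).
- dock: Fixed unit: rail, black wire riser (deck 150 to 155 mm above the desk) and on it a speaker 235 mm high. Origin on the desk where the bottle's axis comes to stand in the far station; axes as caddy_tab. Riser: x -130 to 130 mm, y 138 to 440 mm of it (its edge 88 mm behind the parked tab); speaker: y 260 to 410 mm, x -85 to 90 mm.
- pillbox: Bystander: weekly pill box with seven lids, 34 x 154 x 23 mm, beside the caddy on the robot's side. Origin under its centre.
- white_jar: Bystander: round white jar, 68 mm in diameter, 95 mm high, on the far side of the caddy. Origin under its centre.
- charger: Bystander: flat black charging puck, 100 mm in diameter, 10 mm high, on the far side of the caddy. Origin under its centre.
- gummy_jar: Bystander: round orange jar, 80 mm in diameter, 120 mm high, on the right part of the desk. Origin under its centre.
- mug: Bystander: white mug, 82 mm in diameter, 95 mm high. Origin under its centre.
- tumbler: Bystander: steel tumbler, 72 mm in diameter, 115 mm high. Origin under its centre.
- mouse: Bystander: black computer mouse, 105 x 60 x 34 mm. Origin under its centre.
Things that resemble listed ones, but are neither listed nor needed, are in the scene too. Leave any blue or red look-alike of the cap alone. Leave any blue or brown look-alike of the bottle alone.

How it is judged (in metres and radians):
On the way, in this order (a step that is already met when the one before it is completed fails the run):
1. the caddy is pushed out and clicked into the far station, with the cap still locked on the bottle (value of joint caddy above 0.1675 m and z of cap in the frame of bottle between 0.079 and 0.083 m and angle between the x axis of cap and the x axis of bottle, either way round below 0.15 rad), for 0.2 s.
2. the cap is pressed down against its spring (z of cap in the frame of bottle below 0.078 m and value of joint caddy above 0.1655 m), for 0.05 s.
3. the cap is twisted free while still on the neck (angle between the x axis of cap and the x axis of bottle, either way round above 0.55 rad and z of cap in the frame of bottle below 0.086 m and horizontal distance between cap and bottle below 0.01 m), for 0.05 s.
At the end, for the whole second after the job is handed in: The fingers hold the cap still and level (15 degrees), its lower edge 20 to 160 mm above the bottle's mouth and within 25 mm of its axis, clear of the bottle; the bottle stands upright in its well (6 mm), not touched by the robot, and the caddy is in the far station (above 0.1665) (z of cap in the frame of bottle between 0.11 and 0.25 m and horizontal distance between cap and bottle below 0.025 m and angle between cap's own z axis and vertical below 0.26 rad and linear speed of cap below 0.02 m/s and contact force between the fingers and cap above 1 N and contact force between each of cap, the arm, the fingers and bottle below 0.1 N and distance between bottle and caddy_seat below 0.006 m and angle between bottle's own z axis and vertical below 0.06 rad and value of joint caddy above 0.1665 m); the arm keeps its last pose, push and grip.
It fails at once if the bottle is pulled out of its well or tipped (z of bottle in the frame of caddy_seat above 0.025 m or angle between bottle's own z axis and vertical above 0.25 rad).
It fails at once if a bystander is shoved or knocked over (distance of any of pillbox, white_jar, charger, gummy_jar, mug, tumbler, mouse from where it was at the start of the episode above 0.03 m or angle between any of white_jar, gummy_jar, mug, tumbler's own z axis and vertical above 0.4 rad).
It also fails if it takes over 51 s, if anything falls off the work surface, if the arm or the gripper's body presses on something with over 40 N, if the wrist force passes 120 N, or if a joint passes its speed limit or range.

ROBOT

A 6-joint arm with a two-finger parallel gripper is mounted at the origin on the work surface. World frame = base frame: x ahead of the robot, y to its left, z up, the work surface at z = 0. Lengths are in m, angles in degrees, forces in N, time in s.
With the tool pointing down it reaches from about 0.3 to 0.75 m from the base axis. Payload 8.5 kg.
Tool frame: the origin (TCP) lies at the very end of the fingers, on their centre line; the grasp point (between the pads) lies 19 mm behind it; x points along the fingers, y is the direction in which the jaws open and shut, and the axes are right-handed (so a half turn about x gives the same grasp; the last joint's range is limited). The gripper opens to 85 mm and grips with 20 to 120 N. Pads are 22 mm wide; open, the fingers measure 114 mm over their backs; the gripper's body (76 mm by 85 mm) begins 54 mm behind the grasp point. The pads swing forward as they close: fully open they stand 13 mm farther back than shut.
Start: joints at [-12.336, 21.807, 74.336, -0, 83.858, -12.336], TCP at [0.55, 0, 0.209] pointing down, gripper open.
Joint ranges: [-178.18, 178.18], [-50.72, 133.34], [12.68, 142.11], [-81.47, 261.47], [9.98, 163.14], [-165.26, 165.26]. Speed limits (degrees/s): [136.94, 136.94, 180, 180, 180, 180].

INTERFACE

Orientations are given as a 3x3 rotation matrix whose columns are the frame's x, y, z axes.
In Python, from rig import sensors, cams, env gives the robot as it stands.
- The arm moves only by the shell command python3 -m crank 'ROWS' [FORCE]. ROWS is a JSON object of lists of equal length, an entry for each row: "hand": the closure in counts, from 0 (fully open) to 255 (shut); "translation": the shift along the tool's x, y, z in m, a list of three; "dr": the turn, a rotation vector about the tool's x, y, z in rad, a list of three. A call has 1 to 5 rows; each row is the pose to reach, as a shift and turn from the pose commanded when the call began, along the tool's axes at that moment; what a row does not reach only later rows make up. A row lasts 1/10 s, in which the tool goes at most 50 mm and 8.59 degrees, less where a joint would pass 70% of its speed; a pose out of reach is approached as far as the arm can. A call with a gripper value outside its range is refused whole. The fingers move at their own pace and stop on an object; FORCE is the grip in N (left out, the last holds). Time passes only in rows, so rows that repeat a pose let the fingers close. It gives the time, the measured TCP pose, the force and the opening at its end, in the units of the state.
- sensors.observe(): the state, without advancing time (a new reading comes with each control period).
- cams.get_image(name): name is "scene" or "side" or "wrist"; returns (picture, depth): 420x560x3 uint8, blue, green, red; 420x560 float32, m along the optical axis (not along the pixel's ray), 0 where there is no reading.
- cams.calibration(name): a dict with "vertical_fov" (degrees; the focal length in pixels is half the picture's height over the tangent of half this angle, whatever the lens; pixels are square), "cx", "cy" (the principal point, pixels), "extrinsics" (4x4, takes a point from camera to world coordinates). Camera axes: x right, y down, z forward; pixel columns grow to the right and rows downward; lengths in m; the calibration is good to about 2 mm. The wrist camera is an equidistant fisheye: a pixel r from the principal point sees the ray r / f radians off the axis. A picture is of the moment at which its call begins: read the wrist's pose just before it. calibration takes no time and is no camera call; for the wrist camera it gives the pose at the moment of the call.
- env.close_job(): hands the job in, once; it reports no verdict.
The state is a dict: "time_s": time; "q": joint angles; "qvel": joint speeds; "joint_efforts": joint torques, N m; "position": TCP position; "tool_rot": TCP orientation; "ft_force": force on the tool from outside, world axes, zero at the start; "wrist_torque": the same for the moment, N m; "grip_width": finger opening in m.
Only numpy, scipy, OpenCV 4.12 (cv2) and the standard library are available. Lean on these libraries where they do the work, as an engineer would, in place of code of your own. Each camera call takes 0.05 s, during which the arm holds its last target. There are 200 camera calls.

## Working session

There is one attempt and no reset: what is moved stays moved. The work goes in short steps, Python scripts to look and compute and a shell command to move; the robot and the scene stay as the last step left them, time stands still between calls to the robot, and variables do not carry over. Pictures are saved under pics/ and viewed, about 8 in all and at most 12, crops included, and the job is handed in when it is done.

```bash
ls; mkdir -p pics; python3 - <<'E'
from rig import sensors,cams
import cv2,numpy as np
s=sensors.observe();print(s)
a,d=cams.get_image("scene");b,e=cams.get_image("side")
np.savez("v0.npz",a=a,d=d,b=b,e=e)
for n in("scene","side"):print(n,cams.calibration(n))
cv2.imwrite("pics/a.png",a);cv2.imwrite("pics/b.png",b)
E
```

```text
pics
{'time_s': 0.0, 'q': array([-1.23357284e+01,  2.18401467e+01,  7.43865818e+01, -2.40371586e-04,
        8.38579962e+01, -1.23351619e+01]), 'qvel': array([-0.06195184, -0.12533667,  0.06498076,  0.07886945, -0.09663702,
        0.01134857]), 'joint_efforts': array([-1.00240642e-03, -4.48466885e+01, -2.31285810e+01, -2.87182611e-04,
        4.73836102e-03,  1.77242771e-05]), 'position': array([5.49661353e-01, 7.10361832e-05, 2.08308950e-01]), 'tool_rot': array([[-1.44547618e-03,  9.99998955e-01, -9.66001125e-06],
       [ 3.11839350e-04, -9.20926405e-06, -9.99999951e-01],
       [-9.99998907e-01, -1.44547912e-03, -3.11825712e-04]]), 'ft_force': array([-0.18749299,  0.01146911,  0.08606307]), 'wrist_torque': array([ 0.02200042, -0.03618342,  0.00526091]), 'grip_width': 0.08490420777606053}
scene {'vertical_fov': 52.44783427245185, 'cx': 273.1018683627123, 'cy': 209.4829680606964, 'extrinsics': array([[ 0.47439696,  0.62560139, -0.61933063,  1.36218501],
       [ 0.88022721, -0.34681174,  0.32391616, -0.56277555],
       [-0.01214873, -0.69881651, -0.7151978 ,  1.06126971],
       [ 0.        ,  0.        ,  0.        ,  1.        ]])}
side {'vertical_fov': 57.035664740746476, 'cx': 279.0306039100181, 'cy': 214.69796649023138, 'extrinsics': array([[-0.04526616, -0.76842516,  0.6383367 , -0.21147436],
       [-0.99887502,  0.04385439, -0.01804129, -0.1115541 ],
       [-0.01413048, -0.63843524, -0.76954582,  1.02928805],
       [ 0.        ,  0.        ,  0.        ,  1.        ]])}
```

View pics/a.png

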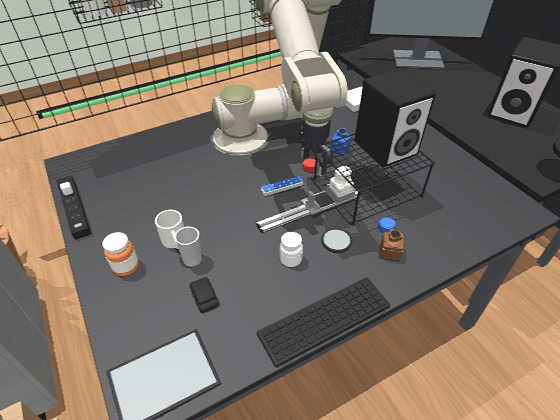

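View pics/b.png

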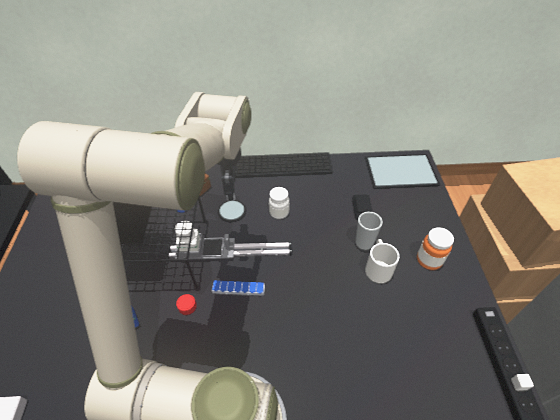

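The scene view shows the bottle at (342,183), tab at about (312,200) and rail end at (260,228). In the side view the bottle is at (185,238), the tab at (228,245), and the rail runs to the right (-y). I'll enlarge both.

```bash
cat >h.py <<'E'
import numpy as np,cv2
from rig import cams,sensors
def ray(c,u,v):
    f=210/np.tan(np.radians(c["vertical_fov"]/2));E=c["extrinsics"]
    return E[:3,3],E[:3,:3]@np.array([(u-c["cx"])/f,(v-c["cy"])/f,1])
def onz(c,u,v,z):
    o,d=ray(c,u,v);return o+d*(z-o[2])/d[2]
def dep(c,u,v,D):
    o,d=ray(c,u,v);return o+d*D[int(v),int(u)]
E
python3 - <<'E'
import numpy as np,cv2
z=np.load("v0.npz")
A=cv2.resize(z['a'][150:240,250:370],None,fx=6,fy=6,interpolation=cv2.INTER_CUBIC)[:,:]
B=cv2.resize(z['b'][215:300,160:300],None,fx=5,fy=5,interpolation=cv2.INTER_CUBIC)
cv2.imwrite("pics/a2.png",A);cv2.imwrite("pics/b2.png",B)
E
```

```text
(no output)
```

View pics/a2.png

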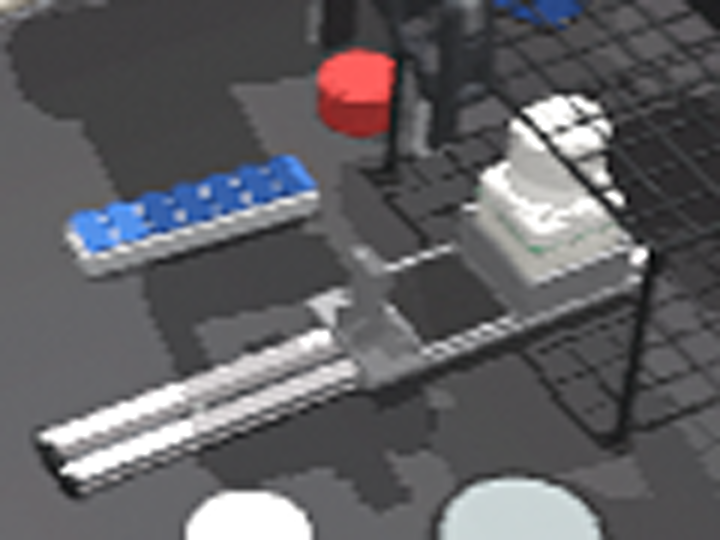

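View pics/b2.png

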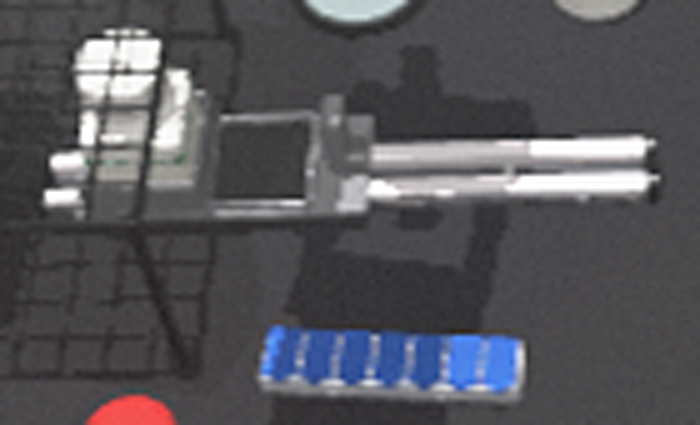

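```bash
python3 - <<'E'
from h import *
z=np.load("v0.npz");S=cams.calibration("scene");T=cams.calibration("side")
p=lambda *a:print(*[np.round(x,4) if not isinstance(x,str) else x for x in a])
p("cap",onz(S,344.7,168.7,.1295),onz(T,184,226,.1295),dep(T,184,226,z['e']),dep(S,344,169,z['d']))
p("tab",onz(S,310.3,192.5,.078),onz(T,226.6,235.4,.078),dep(S,311,193,z['d']),dep(T,227,236,z['e']))
p("rail end",onz(S,260,226.5,.012),onz(T,291,248.3,.012))
p("pill",*[onz(T,160+u/5,215+v/5,.023) for u,v in((265,375),(275,330),(522,342),(518,385))])
# side rail rods by brightness: rods' line
p("rods",*[onz(T,160+u/5,215+v/5,.012) for u,v in((655,148),(655,183),(375,157),(375,190))])
p("well rear posts?",*[onz(T,160+u/5,215+v/5,.012) for u,v in((55,163),(55,198))])
p("jar top",onz(T,279,194,.095),"charger",onz(T,232,211,.01))
# depth points within tab height range 
for n,C,D in(("scene",S,z['d']),("side",T,z['e'])):
    v,u=np.mgrid[:420,:560];f=210/np.tan(np.radians(C["vertical_fov"]/2));E=C["extrinsics"]
    P=np.stack([(u-C["cx"])/f*D,(v-C["cy"])/f*D,D],-1)@E[:3,:3].T+E[:3,3]
    m=(D>0)&(P[...,2]>.06)&(P[...,2]<.085)&(P[...,0]>.4)&(P[...,0]<.75)&(P[...,1]>-.15)&(P[...,1]<.1)
    Q=P[m];print(n,len(Q))
    for q,w in zip(Q,np.argwhere(m)):p(w[::-1],q) if q[1]<.02 else 0
E
```

```text
cap [0.5033 0.1606 0.1295] [0.5074 0.1508 0.1295] [0.5075 0.1509 0.1294] [0.504  0.1572 0.1301]
tab [0.5011 0.0293 0.078 ] [0.5043 0.0306 0.078 ] [0.5066 0.0285 0.0806] [0.5046 0.0298 0.0744]
rail end [ 0.5019 -0.1629  0.012 ] [ 0.4911 -0.1672  0.012 ]
pill [0.3488 0.0704 0.023 ] [0.3785 0.0663 0.023 ] [ 0.3626 -0.0801  0.023 ] [ 0.3344 -0.0772  0.023 ]
rods [ 0.5055 -0.1681  0.012 ] [ 0.4785 -0.1664  0.012 ] [0.5084 0.0117 0.012 ] [0.4829 0.011  0.012 ]
well rear posts? [0.515  0.2171 0.012 ] [0.4879 0.2135 0.012 ]
jar top [ 0.6518 -0.1374  0.095 ] charger [0.6599 0.0264 0.01  ]
scene 109
[301 243] [ 0.6791 -0.1139  0.0845]
[301 244] [ 0.6732 -0.1098  0.0712]
[300 245] [ 0.6829 -0.1195  0.0824]
[301 245] [ 0.6743 -0.1104  0.068 ]
[302 245] [ 0.6733 -0.1061  0.0644]
[299 246] [ 0.6844 -0.1239  0.0819]
[300 246] [ 0.6793 -0.117   0.0725]
[301 246] [ 0.6789 -0.1132  0.0698]
[302 246] [ 0.6772 -0.1085  0.0652]
[298 247] [ 0.6865 -0.1286  0.0823]
[299 247] [ 0.6857 -0.1245  0.0791]
[300 247] [ 0.6829 -0.1192  0.0729]
[301 247] [ 0.6829 -0.1156  0.0708]
[302 247] [ 0.6792 -0.1096  0.0633]
[... 4385 characters left out ...]
-0.1292  0.0698]
[278 205] [ 0.6284 -0.1326  0.0672]
[279 205] [ 0.6277 -0.1359  0.0677]
[280 205] [ 0.6284 -0.1392  0.0667]
[281 205] [ 0.6249 -0.1424  0.0705]
[282 205] [ 0.6284 -0.1458  0.0662]
[283 205] [ 0.629  -0.1492  0.0653]
[274 206] [ 0.6282 -0.1193  0.0632]
[275 206] [ 0.6296 -0.1226  0.0614]
[276 206] [ 0.6273 -0.1259  0.0639]
[277 206] [ 0.6265 -0.1292  0.0645]
[278 206] [ 0.6275 -0.1325  0.0632]
[279 206] [ 0.6257 -0.1358  0.065 ]
[280 206] [ 0.6259 -0.1391  0.0646]
[281 206] [ 0.6237 -0.1423  0.0669]
[282 206] [ 0.6285 -0.1458  0.0611]
[277 207] [ 0.6232 -0.129   0.0633]
[280 207] [ 0.6247 -0.139   0.0609]
[281 207] [ 0.6244 -0.1423  0.061 ]
[278 208] [ 0.6194 -0.1321  0.0624]
```

Depth agrees with the ray casts: tab at about (0.503, 0.030, 0.078), cap at about (0.506, 0.153, 0.130), rail yaw about 1.5°. I'll go above the spot behind the tab with the fingers closed.

```bash
python3 -m crank '{"hand":[255,255,255,255,255],"translation":[[0,-0.024,-0.028],[0,-0.046,-0.056],[0,-0.046,-0.056],[0,-0.046,-0.056],[0,-0.046,-0.056]],"dr":[[0,0,0],[0,0,0],[0,0,0],[0,0,0],[0,0,0]]}' 30
cat >>h.py <<'E'
def wray(c,u,v):
    f=210/np.tan(np.radians(c["vertical_fov"]/2));E=c["extrinsics"]
    x,y=u-c["cx"],v-c["cy"];r=np.hypot(x,y);t=r/f;s=np.sin(t)/max(r,1e-9)
    return E[:3,3],E[:3,:3]@np.array([x*s,y*s,np.cos(t)])
def wonz(c,u,v,z):
    o,d=wray(c,u,v);return o+d*(z-o[2])/d[2]
E
python3 - <<'E'
from h import *
c=cams.calibration("wrist");print(c);a,d=cams.get_image("wrist");np.savez("w1.npz",a=a,d=d);cv2.imwrite("pics/w1.png",a)
E
```

```text
time_s: 0.6
position: [0.5045, 0.0555, 0.2088]
tool_rot: [[0.0, 1.0, -0.0], [-0.0, -0.0, -1.0], [-1.0, 0.0, 0.0]]
ft_force: [-0.0, 0.2, 0.2]
grip_width: 0.0122
{'vertical_fov': 65.70646984690485, 'cx': 280.3915304672305, 'cy': 211.31256524514086, 'extrinsics': array([[ 9.99999269e-01,  3.67735323e-04, -1.15154865e-03,
         5.05377656e-01],
       [-1.26952095e-05, -9.49359245e-01, -3.14192655e-01,
         1.34809462e-01],
       [-1.20877310e-03,  3.14192440e-01, -9.49358546e-01,
         3.73781074e-01],
       [ 0.00000000e+00,  0.00000000e+00,  0.00000000e+00,
         1.00000000e+00]])}
```

View pics/w1.png

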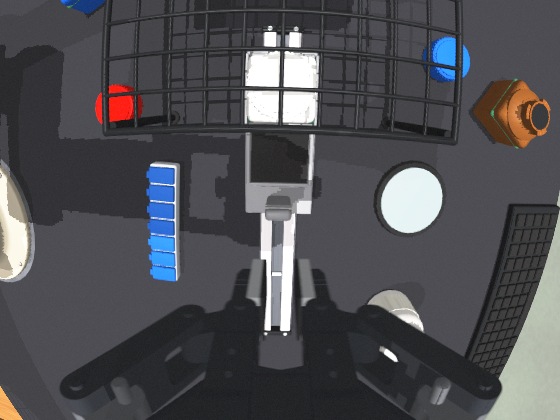

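```bash
python3 - <<'E'
from h import *
z=np.load("w1.npz");c=cams.calibration("wrist")
for n,u,v,h in(("tabtop",279,208,.078),("tab",279,218,.078),("tab",279,200,.078),("tabL",266,210,.078),("tabR",292,210,.078),("riserEdgeL",110,133,.155),("riserR",450,142,.155),("rail",264,330,.012),("rail",288,330,.012),("pill",150,165,.023),("pill",178,280,.023),("dishR",312,137,.026),("dishR",312,210,.026)):
    print(n,np.round(wonz(c,u,v,h),4))
for v in range(180,226,3):
    o,d=wray(c,279,v);E=c["extrinsics"];D=z['d'][v,279];print(v,np.round(o+d*D/(d@E[:3,2]),4))
E
```

```text
tabtop [0.5037 0.0402 0.078 ]
tab [0.5037 0.03   0.078 ]
tab [0.5037 0.0481 0.078 ]
tabL [0.4913 0.0381 0.078 ]
tabR [0.5161 0.0382 0.078 ]
riserEdgeL [0.3802 0.1228 0.155 ]
riserR [0.6299 0.116  0.155 ]
rail [ 0.4818 -0.1607  0.012 ]
rail [ 0.5156 -0.1606  0.012 ]
pill [0.3547 0.0748 0.023 ]
pill [ 0.3729 -0.0746  0.023 ]
dishR [0.5387 0.1032 0.026 ]
dishR [0.5406 0.0212 0.026 ]
180 [0.5034 0.0549 0.0223]
183 [0.5034 0.0521 0.0251]
186 [0.5034 0.0489 0.0258]
189 [0.5034 0.044  0.0201]
192 [0.5034 0.0406 0.0204]
195 [0.5034 0.0377 0.0226]
198 [0.5035 0.0385 0.0376]
201 [0.5035 0.0378 0.0466]
204 [0.5036 0.0397 0.0636]
207 [0.5037 0.0395 0.0729]
210 [0.5037 0.037  0.0746]
213 [0.5037 0.0348 0.0771]
216 [0.5037 0.0327 0.0797]
219 [0.5037 0.0287 0.0771]
222 [ 5.032e-01 -2.600e-03  5.000e-04]
225 [ 0.5032 -0.0064  0.0008]
```

Tab confirmed: x 0.504, rear face at y≈0.039, riser edge at y≈0.119. Descending behind the tab.

```bash
python3 -m crank '{"hand":[255,255,255,255,255],"translation":[[0.045,0,0],[0.09,0,0],[0.135,0,0],[0.16,0,0],[0.16,0,0]],"dr":[[0,0,0],[0,0,0],[0,0,0],[0,0,0],[0,0,0]]}'
python3 -m crank '{"hand":[255,255,255,255,255],"translation":[[0,0,0.006],[0,0,0.012],[0,0,0.02],[0,-0.001,0.03],[0,-0.001,0.04]],"dr":[[0,0,0],[0,0,0],[0,0,0],[0,0,0],[0,0,0]]}'
```

```text
time_s: 1.15
position: [0.5025, 0.0555, 0.0459]
tool_rot: [[-0.007, 1.0, -0.001], [0.001, -0.001, -1.0], [-1.0, -0.007, -0.001]]
ft_force: [-0.1, -0.1, 0.5]
grip_width: -0.0001
time_s: 1.65
position: [0.5036, 0.0148, 0.05]
tool_rot: [[0.002, 1.0, -0.0], [-0.001, -0.0, -1.0], [-1.0, 0.002, 0.001]]
ft_force: [0.6, 1.2, 1.5]
grip_width: -0.0001
```

```bash
python3 -m crank '{"hand":[255,255,255,255,255],"translation":[[0,-0.001,0.022],[0,-0.001,0.044],[0,-0.002,0.066],[0,-0.003,0.088],[0,-0.003,0.11]],"dr":[[0,0,0],[0,0,0],[0,0,0],[0,0,0],[0,0,0]]}'
python3 -m crank '{"hand":[255,255,255,255,255],"translation":[[0,0,0.008],[0,0,0.014],[0,0,0.019],[0,0,0.023],[0,0,0.023]],"dr":[[0,0,0],[0,0,0],[0,0,0],[0,0,0],[0,0,0]]}'
```

```text
time_s: 2.15
position: [0.4998, -0.0956, 0.0495]
tool_rot: [[0.001, 1.0, -0.0], [-0.0, -0.0, -1.0], [-1.0, 0.001, 0.0]]
ft_force: [-0.6, 2.4, 1.0]
grip_width: 0.0003
time_s: 2.65
position: [0.5, -0.1168, 0.0491]
tool_rot: [[0.0, 1.0, 0.001], [-0.0, 0.001, -1.0], [-1.0, 0.0, 0.0]]
ft_force: [0.9, 0.6, 0.2]
grip_width: 0.0001
```

```bash
for i in 1 2 3; do python3 -m crank '{"hand":[255,255,255],"translation":[[0,0,0.001],[0,0,0.002],[0,0,0.002]],"dr":[[0,0,0],[0,0,0],[0,0,0]]}' | grep -E "pos|force"; done
```

```text
position: [0.5, -0.119, 0.0489]
ft_force: [0.3, 0.4, 0.2]
position: [0.4999, -0.1208, 0.0489]
ft_force: [-0.1, 2.3, -0.1]
position: [0.4999, -0.121, 0.0489]
ft_force: [2.3, 13.3, 3.0]
```

At the end stop: 13 N at y=-0.121, after a force dip as it clicked in. Backing off, rising, and opening over the bottle.

```bash
python3 -m crank '{"hand":[255,255,255,255,255],"translation":[[0,0,-0.008],[-0.045,0,-0.01],[-0.09,0,-0.01],[-0.135,0,-0.01],[-0.18,0,-0.01]],"dr":[[0,0,0],[0,0,0],[0,0,0],[0,0,0],[0,0,0]]}'
python3 -m crank '{"hand":[0,0,0,0,0],"translation":[[0,0,-0.03],[0,0.001,-0.07],[0,0.002,-0.096],[0,0.002,-0.096],[0,0.002,-0.096]],"dr":[[0,0,0],[0,0,0],[0,0,0],[0,0,0],[0,0,0]]}'
python3 - <<'E'
from h import *
a,d=cams.get_image("wrist");c=cams.calibration("wrist");np.savez("w2.npz",a=a,d=d,**{k:np.array(x) for k,x in c.items()});cv2.imwrite("pics/w2.png",a)
E
```

```text
time_s: 4.05
position: [0.4996, -0.113, 0.2309]
tool_rot: [[0.0, 1.0, -0.0], [-0.001, -0.0, -1.0], [-1.0, 0.0, 0.001]]
ft_force: [0.7, -0.6, -0.1]
grip_width: 0.0001
time_s: 4.55
position: [0.502, -0.017, 0.229]
tool_rot: [[0.0, 1.0, 0.001], [-0.001, 0.001, -1.0], [-1.0, 0.0, 0.001]]
ft_force: [0.4, -0.6, 0.7]
grip_width: 0.0727
```

View pics/w2.png

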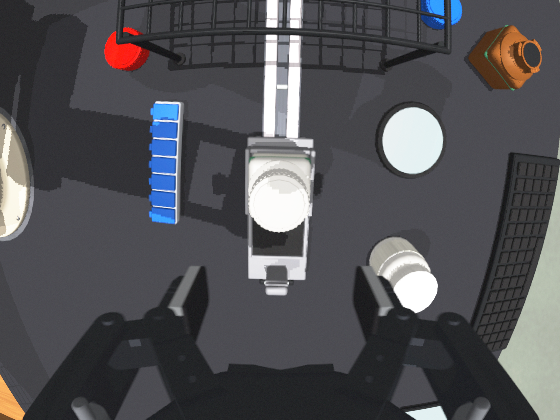

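```bash
python3 - <<'E'
from h import *
z=np.load("w2.npz");c=cams.calibration("wrist");a=z['a'];d=z['d'];E=c["extrinsics"]
v,u=np.mgrid[150:260,230:330]
P=[];
for y,x in zip(v.ravel(),u.ravel()):
    o,r=wray(c,x,y);p=o+r*d[y,x]/(r@E[:3,2])
    if .122<p[2]<.138:P.append(p)
P=np.array(P);(cx,cy),R=cv2.minEnclosingCircle(P[:,:2].astype(np.float32));print(len(P),P.mean(0),np.median(P[:,2]),cx,cy,R)
print(wonz(c,280,203,.1295),"tab",wonz(c,277,276,.078),wonz(c,277,284,.078),sensors.observe()["position"],sensors.observe()["grip_width"])
E
```

```text
2840 [ 0.50103436 -0.01744302  0.12981128] 0.13000244547554193 0.5010167956352234 -0.01930045895278454 0.02674412727355957
[ 0.50226651 -0.0183034   0.1295    ] tab [ 0.4987998 -0.118542   0.078    ] [ 0.49875511 -0.12899674  0.078     ] [ 0.50199246 -0.017516    0.22885939] 0.07898750992611102
```

Cap is a circle at (280,203), at (0.5015, -0.018, 0.130) with radius ~26 mm, directly under the tool. Descending and gripping.

```bash
python3 -m crank '{"hand":[0,0,0,0,0],"translation":[[0.04,0,0.0005],[0.08,0,0.0005],[0.11,0,0.0005],[0.128,0,0.0005],[0.131,0,0.0005]],"dr":[[0,0,0],[0,0,0],[0,0,0],[0,0,0],[0,0,0]]}'
python3 -m crank '{"hand":[255,255,255,255,255],"translation":[[0,0,0],[0,0,0],[0,0,0],[0,0,0],[0,0,0]],"dr":[[0,0,0],[0,0,0],[0,0,0],[0,0,0],[0,0,0]]}' 60
python3 - <<'E'
from h import *
a,d=cams.get_image("wrist");b,e=cams.get_image("scene")
cv2.imwrite("pics/w3.png",np.hstack([a[100:400,100:460],cv2.resize(b[140:240,250:370],(360,300),interpolation=cv2.INTER_CUBIC)]))
E
```

```text
time_s: 5.1
position: [0.501, -0.0184, 0.0959]
tool_rot: [[-0.004, 1.0, -0.002], [0.001, -0.002, -1.0], [-1.0, -0.004, -0.001]]
ft_force: [-0.1, 0.4, 0.3]
grip_width: 0.0855
time_s: 5.6
position: [0.5023, -0.0177, 0.0987]
tool_rot: [[0.001, 1.0, 0.0], [-0.001, 0.0, -1.0], [-1.0, 0.001, 0.001]]
ft_force: [-1.9, 0.3, 5.6]
grip_width: 0.0487
```

View pics/w3.png

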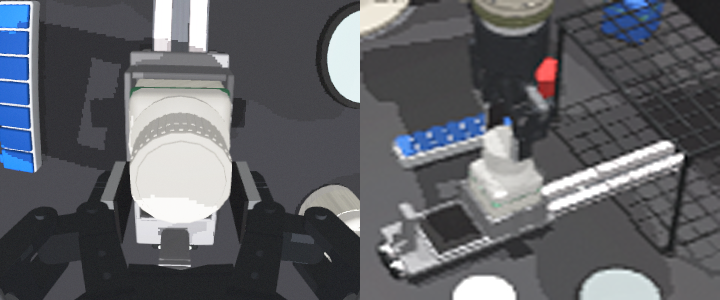

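The fingers have the cap centred between the pads and it is still seated on the bottle. Pressing down.

```bash
python3 -m crank '{"hand":[255,255,255,255],"translation":[[0.002,0,0],[0.004,0,0],[0.0055,0,0],[0.0055,0,0]],"dr":[[0,0,0],[0,0,0],[0,0,0],[0,0,0]]}'
```

```text
time_s: 6.1
position: [0.5024, -0.0176, 0.094]
tool_rot: [[0.002, 1.0, 0.0], [-0.001, 0.0, -1.0], [-1.0, 0.002, 0.001]]
ft_force: [-5.0, -0.4, 18.6]
grip_width: 0.0491
```

Fz 18.6 N exceeds the spring's 9 N, so the cap is bottomed. Twisting anticlockwise (negative about tool x).

```bash
python3 -m crank '{"hand":[255,255,255,255,255],"translation":[[0,0,0],[0,0,0],[0,0,0],[0,0,0],[0,0,0]],"dr":[[-0.12,0,0],[-0.24,0,0],[-0.36,0,0],[-0.48,0,0],[-0.6,0,0]]}'
python3 -m crank '{"hand":[255,255,255,255,255],"translation":[[0,0,0],[0,0,0],[0,0,0],[0,0,0],[0,0,0]],"dr":[[-0.12,0,0],[-0.24,0,0],[-0.36,0,0],[-0.46,0,0],[-0.46,0,0]]}'
python3 - <<'E'
from h import *
print(sensors.observe()["wrist_torque"])
a,d=cams.get_image("wrist");b,e=cams.get_image("scene")
cv2.imwrite("pics/w4.png",np.hstack([a[100:400,100:460],cv2.resize(b[140:240,250:370],(360,300),interpolation=cv2.INTER_CUBIC)]))
E
```

```text
time_s: 6.6
position: [0.5029, -0.0173, 0.0938]
tool_rot: [[0.003, 0.823, 0.568], [0.0, 0.568, -0.823], [-1.0, 0.003, 0.002]]
ft_force: [-2.9, 1.8, 15.4]
grip_width: 0.0486
time_s: 7.1
position: [0.5026, -0.0172, 0.0938]
tool_rot: [[0.003, 0.486, 0.874], [0.0, 0.874, -0.486], [-1.0, 0.001, 0.002]]
ft_force: [-3.7, 3.0, 14.9]
grip_width: 0.0487
[0.47121608 0.47070789 0.12209244]
```

View pics/w4.png

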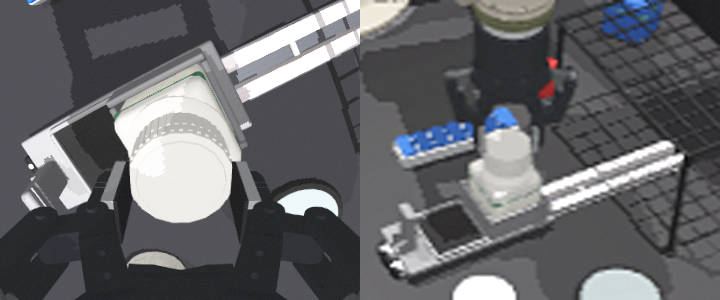

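The tool has turned 61° and the bottle is still square in its well. Lifting a little and watching the force.

```bash
python3 -m crank '{"hand":[255,255,255,255],"translation":[[-0.004,0,0],[-0.008,0,0],[-0.012,0,0],[-0.012,0,0]],"dr":[[0,0,0],[0,0,0],[0,0,0],[0,0,0]]}'
```

```text
time_s: 7.6
position: [0.5021, -0.0175, 0.1046]
tool_rot: [[0.0, 0.489, 0.872], [-0.0, 0.872, -0.489], [-1.0, -0.0, 0.0]]
ft_force: [-0.1, 0.2, -0.4]
grip_width: 0.0487
```

```bash
python3 -m crank '{"hand":[255,255,255,255,255],"translation":[[-0.015,0,0],[-0.035,0,0],[-0.055,0,0],[-0.065,0,0],[-0.065,0,0]],"dr":[[0,0,0],[0,0,0],[0,0,0],[0,0,0],[0,0,0]]}'
python3 -m crank '{"hand":[255,255,255,255,255],"translation":[[0,0,0],[0,0,0],[0,0,0],[0,0,0],[0,0,0]],"dr":[[0,0,0],[0,0,0],[0,0,0],[0,0,0],[0,0,0]]}'
python3 - <<'E'
from h import *
print(sensors.observe()["wrist_torque"])
a,d=cams.get_image("wrist");b,e=cams.get_image("scene");s,g=cams.get_image("side")
cv2.imwrite("pics/w5.png",np.hstack([a[100:400,100:460],cv2.resize(b[140:240,250:370],(360,300),interpolation=cv2.INTER_CUBIC)]))
# mouth/shoulder depth in scene view
S=cams.calibration("scene")
v,u=np.mgrid[:420,:560];f=210/np.tan(np.radians(S["vertical_fov"]/2));E=S["extrinsics"]
P=np.stack([(u-S["cx"])/f*e,(v-S["cy"])/f*e,e],-1)@E[:3,:3].T+E[:3,3]
m=(e>0)&(abs(P[...,0]-.5)<.06)&(abs(P[...,1]+.018)<.06)
Q=P[m&(b.min(-1)>110)];print(len(Q))
for lo in np.arange(.02,.2,.01):
    q=Q[(Q[:,2]>lo)&(Q[:,2]<lo+.01)]
    if len(q):print(round(lo,3),len(q),q.min(0)[:2].round(3),q.max(0)[:2].round(3))
E
```

```text
time_s: 8.1
position: [0.5024, -0.0176, 0.1701]
tool_rot: [[0.002, 0.489, 0.872], [-0.001, 0.872, -0.489], [-1.0, 0.0, 0.002]]
ft_force: [-0.4, 1.3, -1.1]
grip_width: 0.0486
time_s: 8.6
position: [0.5019, -0.0175, 0.1692]
tool_rot: [[-0.0, 0.489, 0.872], [0.0, 0.872, -0.489], [-1.0, -0.0, -0.0]]
ft_force: [-0.1, 0.7, -0.4]
grip_width: 0.0482
[-0.00909157  0.01176793 -0.01754117]
2569
0.02 41 [ 0.464 -0.076] [0.542 0.024]
0.03 1 [0.536 0.017] [0.536 0.017]
0.04 54 [ 0.463 -0.058] [0.54  0.019]
0.05 74 [ 0.475 -0.057] [0.54  0.007]
0.06 50 [ 0.478 -0.05 ] [0.536 0.011]
0.07 63 [ 0.476 -0.05 ] [0.537 0.011]
0.08 115 [ 0.474 -0.05 ] [0.535 0.012]
0.09 59 [ 0.489 -0.045] [0.532 0.007]
0.1 37 [ 0.486 -0.038] [0.524 0.002]
0.11 16 [ 0.488 -0.035] [ 0.524 -0.003]
0.16 2 [ 0.508 -0.04 ] [ 0.515 -0.037]
0.17 30 [ 0.49  -0.045] [ 0.529 -0.002]
0.18 44 [ 0.498 -0.046] [ 0.53  -0.001]
0.19 128 [ 0.477 -0.049] [0.531 0.008]
```

View pics/w5.png

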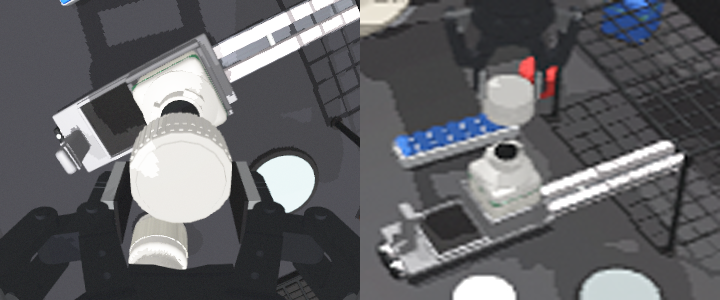

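```bash
python3 -c "
from rig import env,sensors
s=sensors.observe();print(s['qvel'].round(2),s['grip_width'],s['time_s']);env.close_job()"
```

```text
[ 0.1  -0.   -0.08  0.06  0.14 -0.03] 0.04853930597218383 8.75
the job is handed in; nothing more can be done
```

I pushed the caddy out to the end of its rail, took the cap off and handed the job in at 8.75 s. The hand-in gave no verdict.

- **Caddy:** it slid to the end stop, where the force rose to 13 N after the dip at the click. I could not read the joint value itself. Afterwards the cap and bottle stood within about 2 mm of the expected far-station place.
- **Cap:** I gripped it by its side and pressed it to the bottom at about 18 N. I then turned the tool 61° anticlockwise, and it lifted with about 0 N of pull.
- **Last checks:**
  - The final picture shows the open bottle upright in its well, with its mouth at about 0.111 m as expected.
  - The cap is level in the fingers, its lower edge about 60 mm above the mouth and roughly on the bottle's axis.
  - The arm was still, and the side and wrist views I looked at showed no bystander near the fingers or shifted.
- **Disagreement:** the finger opening read 48.6 mm on a cap listed as 52 mm. I put that down to the ribs or the pads giving way. It stayed at 48 to 49 mm throughout, so I saw no sign of slip.

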